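# Rack a balancing mandrel in its matching gauge hole

## Task

Take the mandrel that stands on the red pad and put it in the hole of the balancer's graded rack that matches its shaft diameter, feeling gently for the mouth without forcing it, then press it down until its shoulder sits flush on the rack, and let go. Leave the mandrel on the black pad and the other things on the bench where they are.

Things in the scene. Friction and masses are not known exactly. Their poses are not given: they have to be found in the camera images.
- mandrel_brass_head (a point): Centre of the brass head (32 mm across, 42 mm tall) of an upright mandrel on one of the pads: on the axis, 21 mm above the head's flat underside (the shoulder), 47 mm above the foot; z up the axis. Below the shoulder is a steel shaft 20 mm in diameter, 26 mm long, foot edge broken 0.6 mm. About 0.13 kg. Grip the head from above, fingertips above the shoulder.
- mandrel_blue_head (a point): Centre of the blue head (32 mm across, 42 mm tall) of an upright mandrel on one of the pads: on the axis, 21 mm above the head's flat underside (the shoulder), 47 mm above the foot; z up the axis. Below the shoulder is a steel shaft 24 mm in diameter, 26 mm long, foot edge broken 0.6 mm. About 0.13 kg. Grip the head from above, fingertips above the shoulder.
- row_middle (a point): Point on the balancer's fixed frame level with the rack's top face, 56 mm above the bench; z up, y along the row of holes, x across. Blind holes for 16, 20, 24, 28 mm shafts lie at x = 0, y = -57, -19, 19, 57 mm when the rack is centred, but it is clamped, immovable, up to 12 mm off either way along y, new each time; this point does not follow it: see or feel for the mouth.
- plunger_level (a point): Point 20 mm below row_middle: the tops of the flat red plungers in the holes. A plunger gives way at about 8 N and stays where pushed; a shaft dropped in stands 6 mm proud and must be pressed until the head's shoulder stops solidly on the rack's top (head's centre 21 mm above it). Holes are bored 1.2 mm over the shaft, mouths broken 0.5 mm.
- balancer: Cast aluminium prop balancer, fixed; origin under the middle of the grey rack (42 by 165 mm, 40 mm tall, on the base), axes as row_middle. Base plate 16 mm thick, x -70 to 70, y -110 to 280 mm. Uprights, propeller and crank stand at y 185 to 245 mm, up to 165 mm high. More than 45 N between a mandrel and the balancer damages it.
- pad_red: Red disc pad fixed to the bench, 64 mm across, 3 mm thick; origin at the centre of its underside. The mandrel standing on it is the one to rack.
- pad_black: Black disc pad fixed to the bench, 64 mm across, 3 mm thick; origin at the centre of its underside. The mandrel standing on it stays there.
- lens_cap: Smoky grey lens cap lying on the bench, 52 mm across, 9 mm thick; origin at the centre of its underside. Bystander.
- ring_magnet: Steel ring magnet lying on the bench, 32 mm across, 8 mm thick; origin at the centre of its underside. Bystander.
- gimbal_bracket: Yellow plastic U bracket on the bench, 50 by 34 mm, 34 mm tall; origin at the centre of its underside. Bystander.

How it is judged (in metres and radians):
On the way, in this order (a step that is already met when the one before it is completed fails the run):
1. the mandrel from the red pad is lifted while the other stays on the black pad (((height (world z) of mandrel_brass_head above 0.075 m and horizontal distance between mandrel_blue_head and pad_black below 0.03 m and angle between mandrel_blue_head's own z axis and vertical below 0.08 rad) or (height (world z) of mandrel_blue_head above 0.075 m and horizontal distance between mandrel_brass_head and pad_black below 0.03 m and angle between mandrel_brass_head's own z axis and vertical below 0.08 rad))), for 0.1 s.
2. its shaft has entered the matching hole by at least 8 mm, upright (((y of mandrel_brass_head in the frame of row_middle between -0.0335 and -0.0045 m and x of mandrel_brass_head in the frame of row_middle between -0.005 and 0.005 m and z of mandrel_brass_head in the frame of row_middle below 0.039 m and angle between each of mandrel_brass_head, mandrel_blue_head's own z axis and vertical below 0.08 rad and horizontal distance between mandrel_blue_head and pad_black below 0.03 m) or (y of mandrel_blue_head in the frame of row_middle between 0.0045 and 0.0335 m and x of mandrel_blue_head in the frame of row_middle between -0.005 and 0.005 m and z of mandrel_blue_head in the frame of row_middle below 0.039 m and angle between each of mandrel_blue_head, mandrel_brass_head's own z axis and vertical below 0.08 rad and horizontal distance between mandrel_brass_head and pad_black below 0.03 m))), for 0.1 s.
At the end, for the whole second after the job is handed in: The mandrel that began on the red pad is in the rack hole of its own diameter (brass: 20 mm, blue: 24 mm), upright, its shoulder down on the rack within 1.8 mm, at rest and released; the other mandrel stands upright on the black pad (((y of mandrel_brass_head in the frame of row_middle between -0.0335 and -0.0045 m and x of mandrel_brass_head in the frame of row_middle between -0.005 and 0.005 m and z of mandrel_brass_head in the frame of row_middle below 0.0228 m and angle between each of mandrel_brass_head, mandrel_blue_head's own z axis and vertical below 0.08 rad and linear speed of mandrel_brass below 0.01 m/s and horizontal distance between mandrel_blue_head and pad_black below 0.03 m) or (y of mandrel_blue_head in the frame of row_middle between 0.0045 and 0.0335 m and x of mandrel_blue_head in the frame of row_middle between -0.005 and 0.005 m and z of mandrel_blue_head in the frame of row_middle below 0.0228 m and angle between each of mandrel_blue_head, mandrel_brass_head's own z axis and vertical below 0.08 rad and linear speed of mandrel_blue below 0.01 m/s and horizontal distance between mandrel_brass_head and pad_black below 0.03 m))); the robot touches nothing.
It fails at once if a mandrel pressed or knocked against the balancer with more than 45 N (contact force between any of mandrel_brass, mandrel_blue and balancer above 45 N).
It fails at once if the mandrel on the black pad is moved more than 20 mm while the other is still on the red pad ((horizontal distance between mandrel_brass_head and pad_red below 0.03 m and distance of mandrel_blue_head from where it was at the start of the episode above 0.02 m) or (horizontal distance between mandrel_blue_head and pad_red below 0.03 m and distance of mandrel_brass_head from where it was at the start of the episode above 0.02 m)).
It fails at once if the lens cap, ring magnet or gimbal bracket is moved more than 20 mm (distance of any of lens_cap, ring_magnet, gimbal_bracket from where it was at the start of the episode above 0.02 m).
It also fails if it takes over 64 s, if anything falls off the work surface, if the arm or the gripper's body presses on something with over 40 N, if the wrist force passes 120 N, or if a joint passes its speed limit or range.

## Robot

A 7-joint arm with a two-finger parallel gripper is mounted at the origin on the work surface. World frame = base frame: x ahead of the robot, y to its left, z up, the work surface at z = 0. Lengths are in mm, angles in rad, forces in N, time in s.
With the tool pointing down it reaches from about 400 to 875 mm from the base axis. Payload 4.4 kg.
Tool frame: the origin (TCP) lies at the very end of the fingers, on their centre line; the grasp point (between the pads) lies 19 mm behind it; z points along the fingers, x is the direction in which the jaws open and shut, and the axes are right-handed (so a half turn about z gives the same grasp; the last joint's range is limited). The gripper opens to 85 mm and grips with 20 to 120 N. Pads are 22 mm wide; open, the fingers measure 114 mm over their backs; the gripper's body (76 mm by 85 mm) begins 54 mm behind the grasp point. The pads swing forward as they close: fully open they stand 13 mm farther back than shut.
Start: joints at [-1.295, 0.628, 0.038, 1.517, -0.027, 0.996, -0.02], TCP at [217.846, 612.422, 231.313] pointing down, gripper open.
Joint ranges: [-3.06, 3.06], [-0.37, 2.12], [-1.25, 1.32], [0.18, 2.47], [-1.1, 4.24], [0.23, 1.98], [-2.94, 2.94]. Speed limits (rad/s): [2.57, 2.57, 3.14, 3.14, 3.14, 3.14, 3.14].

## Interface

Orientations are given as [roll, pitch, yaw] about the fixed x, y, z axes, in that order (R = Rz(yaw) Ry(pitch) Rx(roll)).
In Python, from cell import ctrl gives the robot as it stands.
- The arm moves only by the shell command python3 -m creep 'ROWS'. ROWS is text: rows parted by semicolons, each of 7 numbers parted by spaces: the shift along the tool's x, y, z in units of 40 mm (1.0 is 40 mm), then the turn, a rotation vector about the tool's x, y, z in degrees, then the closure, from 0 (fully open) to 1 (shut). In form: x y z rx ry rz grip; .... A call has 1 to 10 rows; each row is the pose to reach, as a shift and turn from the pose commanded when the call began, along the tool's axes at that moment; what a row does not reach only later rows make up. A row lasts 1/12 s, in which the tool goes at most 41.7 mm and 7.16 degrees, less where a joint would pass 70% of its speed; a pose out of reach is approached as far as the arm can. A call with a gripper value outside its range is refused whole. The fingers move at their own pace and stop on an object; the grip force is fixed at half the most. Time passes only in rows, so rows that repeat a pose let the fingers close. It gives the time, the measured TCP pose, the force and the opening at its end, in the units of the state.
- ctrl.read_state(): the state, without advancing time (a new reading comes with each control period).
- ctrl.get_image(name): name is "scene" or "top"; returns a dict with "img" (400x640x3 uint8, red, green, blue), "vfov" (degrees; the focal length in pixels is half the picture's height over the tangent of half this angle, whatever the lens; pixels are square), "cx", "cy" (the principal point, pixels), "T" (4x4, takes a point from camera to world coordinates). Camera axes: x right, y up, looking along -z (the intrinsics and any distortion apply to the point x, -y, -z); pixel columns grow to the right and rows downward; lengths in mm; the calibration is good to about 2 mm. A picture is of the moment at which its call begins. There is no depth.
- ctrl.finish_job(): hands the job in, once; it reports no verdict.
Trained networks look in the newest picture that a camera, given by its name, has taken for a name from the list of things; names that differ only in an ending like _2 or _b are one class to them, and where a whole thing is asked for, a point or a joint stands for the part that bears it (a point fixed in the world has none). Each returns a list of dicts, best first, with "score" (0 to 1); they miss things now and then, are a little off and sometimes report something else, mostly with a low value. They report only what shows in the picture. A call takes as long as a camera call.
- ctrl.boxes_of(camera, thing): "rect" ([left, top, right, bottom] in pixels, round what is visible of it).
- ctrl.cut_out(camera, thing): "pixels" (400x640 bool, what is visible of it) and "rect" ([left, top, right, bottom] in pixels, round what is visible of it).
The state is a dict: "clock": time; "qpos": joint angles; "qd": joint speeds; "tau": joint torques, N m; "eef_pos": TCP position; "tool_rot": TCP orientation; "force": force on the tool from outside, world axes, zero at the start; "torque": the same for the moment, N m; "width": finger opening in mm.
Only numpy, scipy, OpenCV 4.12 (cv2) and the standard library are available. Lean on these libraries where they do the work, as an engineer would, in place of code of your own. Each camera call takes 0.05 s, during which the arm holds its last target.

## Working session

There is one attempt and no reset: what is moved stays moved. The work goes in short steps, Python scripts to look and compute and a shell command to move; the robot and the scene stay as the last step left them, time stands still between calls to the robot, and variables do not carry over. Pictures are saved under pics/ and viewed, and the job is handed in when it is done.

```bash
ls; mkdir -p pics
python3 - <<'E'
from cell import ctrl
import cv2
s=ctrl.read_state(); print(s)
for n in("scene","top"):
    r=ctrl.get_image(n); cv2.imwrite(f"pics/{n}0.png",r["img"][:,:,::-1]); print(n,{k:v for k,v in r.items() if k!="img"})
E
```

```text
pics
{'clock': 0.0, 'qpos': array([-1.29481895,  0.62932105,  0.03839552,  1.51840509, -0.02698035,
        0.9962961 , -0.02002036]), 'qd': array([-0.00103282,  0.00053074, -0.00025304, -0.00052561, -0.00096976,
        0.00075332,  0.00019141]), 'tau': array([-9.34163108e-05, -5.63406479e+01,  1.22609787e+00, -1.93432420e+01,
        1.09929498e-02,  1.09672672e-02, -1.91960470e-05]), 'eef_pos': array([217.59316456, 611.81497224, 230.39263872]), 'tool_rot': array([3.14157867e+00, 1.91290365e-03, 1.22904600e+00]), 'force': array([-0.48850382, -0.26543307, -0.20986672]), 'torque': array([ 0.06590043,  0.02150897, -0.02653857]), 'width': 84.97951489100306}
scene {'vfov': 55.955337939699625, 'cx': 314.9493031656751, 'cy': 194.89821910300427, 'T': array([[ 5.39287461e-01, -4.89271016e-01,  6.85407110e-01,
         1.02985219e+03],
       [ 8.41960077e-01,  2.97317267e-01, -4.50228465e-01,
        -3.47034402e+02],
       [ 1.65003697e-02,  8.19887989e-01,  5.72286137e-01,
         4.30366446e+02],
       [ 0.00000000e+00,  0.00000000e+00,  0.00000000e+00,
         1.00000000e+00]])}
top {'vfov': 53.239758303222494, 'cx': 311.0978525078402, 'cy': 197.48332777793394, 'T': array([[ 4.64415093e-04,  9.83826742e-01, -1.79122097e-01,
         4.28838712e+02],
       [-9.99773212e-01, -3.35689814e-03, -2.10298785e-02,
        -8.27075156e+01],
       [-2.12910515e-02,  1.79091241e-01,  9.83602063e-01,
         8.44297534e+02],
       [ 0.00000000e+00,  0.00000000e+00,  0.00000000e+00,
         1.00000000e+00]])}
```

View pics/scene0.png

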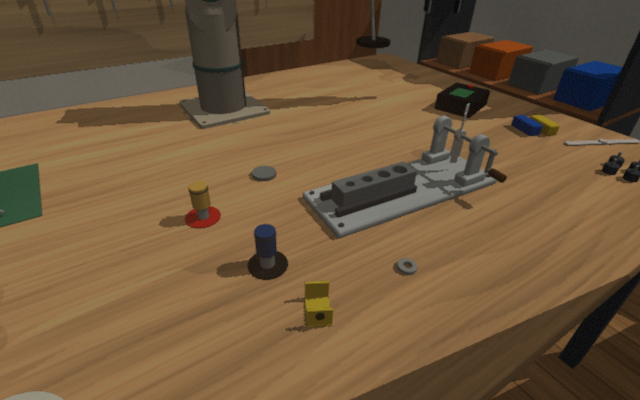

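View pics/top0.png

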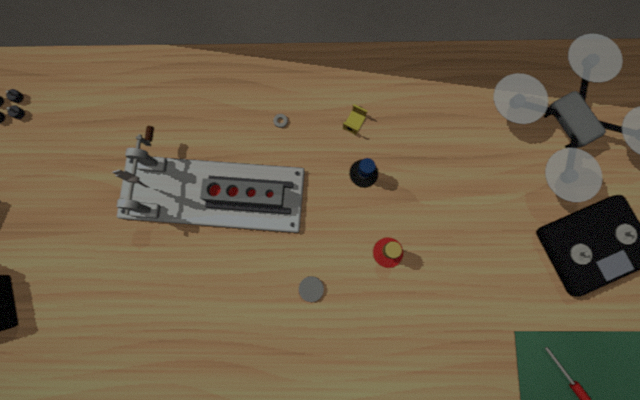

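Brass stands on the red pad (scene ≈ 200,200; top ≈ 390,250), blue on black. So the target is the 20 mm hole: second from the small end, at top ≈ (251,192). Next I'll measure.

```bash
cat > h.py <<'E'
import numpy as np, cv2
from cell import ctrl
def ray(r,u,v):
    f=200/np.tan(np.radians(r["vfov"]/2)); d=np.array([(u-r["cx"])/f,-(v-r["cy"])/f,-1.])
    T=np.array(r["T"]); return T[:3,3],T[:3,:3]@d
def at_z(r,u,v,z):
    o,d=ray(r,u,v); return o+d*(z-o[2])/d[2]
def tri(rays):
    A=np.zeros((3,3));b=np.zeros(3)
    for o,d in rays:
        d=d/np.linalg.norm(d);P=np.eye(3)-np.outer(d,d);A+=P;b+=P@o
    p=np.linalg.solve(A,b); return p,[np.linalg.norm(np.cross(p-o,d/np.linalg.norm(d))) for o,d in rays]
def proj(r,p):
    f=200/np.tan(np.radians(r["vfov"]/2));T=np.array(r["T"]);c=T[:3,:3].T@(np.array(p)-T[:3,3])
    return r["cx"]+f*c[0]/-c[2], r["cy"]-f*c[1]/-c[2]
E
python3 - <<'E'
from h import *
R={n:ctrl.get_image(n) for n in("scene","top")}
for n in R:
    for t in("mandrel_brass_head","mandrel_blue_head","pad_red","pad_black","lens_cap","ring_magnet","gimbal_bracket","balancer"):
        for o in ctrl.cut_out(n,t)[:2]:
            ys,xs=np.nonzero(o["pixels"]); 
            if len(xs): print(n,t,round(o["score"],2),np.round(o["rect"],1),"cen",xs.mean().round(1),ys.mean().round(1),len(xs))
np.save("cal.npy",R,allow_pickle=True)
im=R["top"]["img"][150:240,110:310,::-1]; cv2.imwrite("pics/t1.png",cv2.resize(im,None,fx=4,fy=4,interpolation=cv2.INTER_CUBIC))
im=R["scene"]["img"][120:230,300:500,::-1]; cv2.imwrite("pics/s1.png",cv2.resize(im,None,fx=4,fy=4,interpolation=cv2.INTER_CUBIC))
im=R["scene"]["img"][150:290,160:360,::-1]; cv2.imwrite("pics/s2.png",cv2.resize(im,None,fx=4,fy=4,interpolation=cv2.INTER_CUBIC))
im=R["top"]["img"][140:280,290:430,::-1]; cv2.imwrite("pics/t2.png",cv2.resize(im,None,fx=4,fy=4,interpolation=cv2.INTER_CUBIC))
E
```

```text
scene mandrel_brass_head 0.56 [191.7 178.4 210.7 218. ] cen 199.2 197.7 552
scene mandrel_blue_head 0.69 [254.5 223.5 275.7 268.8] cen 265.0 244.0 770
scene pad_red 0.56 [182.4 203.3 220.1 227. ] cen 201.1 217.7 508
scene pad_black 0.93 [247.6 251.4 288.6 280.3] cen 266.6 266.8 713
scene lens_cap 0.85 [250.9 165.1 276.8 179.1] cen 263.3 172.7 314
scene lens_cap 0.34 [247.  252.  286.1 282.9] cen 267.3 266.6 701
scene ring_magnet 0.64 [394.9 259.1 414.9 273.9] cen 405.7 265.6 245
scene ring_magnet 0.57 [302.9 104.  502.7 237.7] cen 405.3 183.2 10015
scene gimbal_bracket 0.71 [304.5 280.  334.9 324.4] cen 317.1 302.9 1244
scene balancer 0.86 [304.1 104.8 504.5 238.3] cen 405.5 183.0 10105
top mandrel_brass_head 0.57 [382.2 240.5 401.4 258.6] cen 391.6 249.8 249
top mandrel_blue_head 0.81 [356.  157.1 372.9 181.5] cen 365.9 167.4 234
top pad_red 0.95 [371.5 239.6 403.7 268. ] cen 385.4 253.7 455
top pad_black 0.68 [350.8 164.1 379.7 188.9] cen 362.6 176.7 374
top lens_cap 0.79 [304.3 274.8 325.2 305.1] cen 310.9 288.8 486
top ring_magnet 0.66 [273.9 116.  287.6 127.9] cen 280.5 120.2 143
top gimbal_bracket 0.77 [343.3 105.9 367.1 137.6] cen 355.4 118.9 397
top balancer 0.69 [110.5 124.  304.7 234.4] cen 209.4 191.6 12088
```

View pics/t1.png

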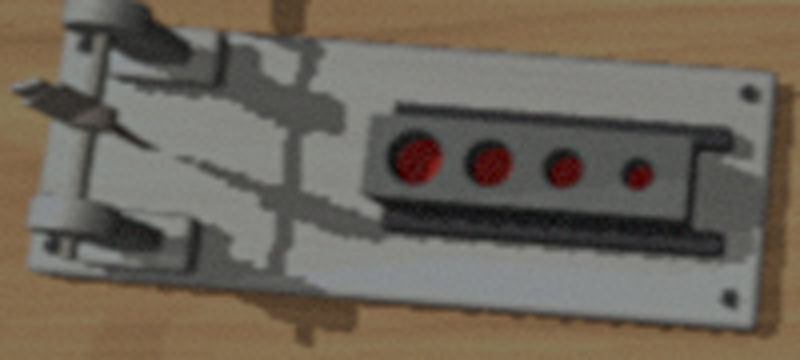

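View pics/s1.png

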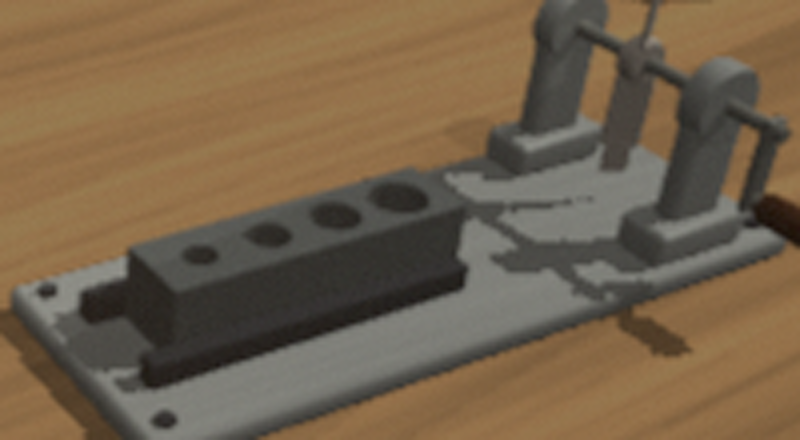

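View pics/t2.png

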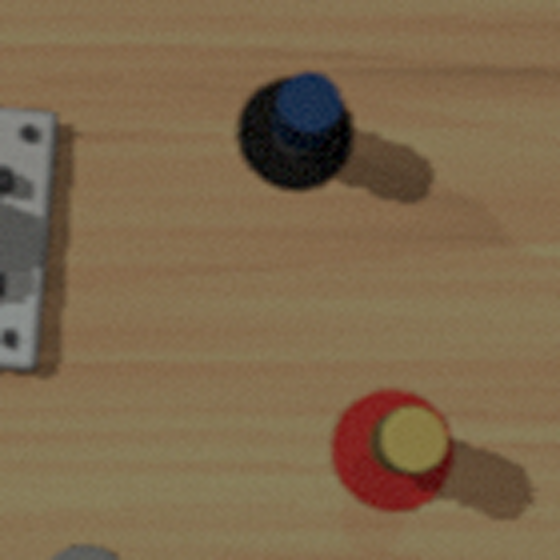

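View pics/s2.png

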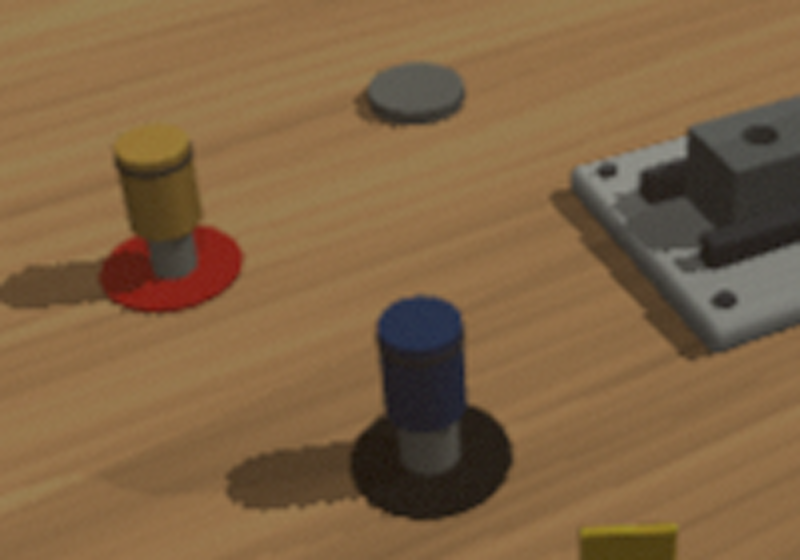

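The four hole mouths, pads, and both mandrels are all clear in the crops. I'll compute world positions and cross-check the two cameras, including for lens distortion.

Run:
```python
from h import *
R=np.load("cal.npy",allow_pickle=True).item(); S,T=R["scene"],R["top"]
c=lambda a,b,ox,oy:((a+.5)/4-.5+ox,(b+.5)/4-.5+oy)
def both(name,s,t,z):
    p,res=tri([ray(S,*s),ray(T,*t)])
    print(name,"scene",at_z(S,*s,z).round(1)[:2],"top",at_z(T,*t,z).round(1)[:2],"tri",p.round(1),np.round(res,1))
hs=[(201,255),(269,235),(336,216),(402,198)]; ht=[(637,174),(563,168),(489,163),(416,158)]
for n,a,b in zip((16,20,24,28),hs,ht): both(f"hole{n}",c(*a,300,120),c(*b,110,150),56)
both("brass top",c(154,142,160,150),c(412,440,290,140),71)
both("blue top",c(421,322,160,150),c(308,104,290,140),71)
both("pad red",c(171,268,160,150),c(393,450,290,140),3)
both("pad blk",c(432,460,160,150),c(296,132,290,140),3)
both("lens",c(415,90,160,150),(310.9,288.8),8)
both("ring",(405.7,265.6),(280.5,120.2),6)
both("gimbal",(317.1,302.9),(355.4,118.9),15)
# base plate corners top (z16): right bottom, right top; left bottom, 
for n,t in (("BR",(758,328)),("TR",(776,72)),("BL",(28,268))): print(n,at_z(T,*c(*t,110,150),16).round(1))
for n,s in (("front-left",(14,292)),("front-right",(148,438)),("far-right",(782,240))): print(n,at_z(S,*c(*s,300,120),16).round(1))
```

```text
hole16 scene [583.7  21.7] top [581.6  19.3] tri [582.6  20.7  55.4] [1.5 1.5]
hole20 scene [586.5  59.1] top [584.8  56.9] tri [585.7  58.1  55.6] [1.3 1.3]
hole24 scene [589.8  97.2] top [587.6  94.5] tri [588.7  96.1  55.4] [1.7 1.7]
hole28 scene [593.8 135.9] top [590.3 131.8] tri [592.1 134.2  55. ] [2.6 2.6]
brass top scene [ 470.6 -219.9] top [ 467.6 -222.5] tri [ 468.1 -221.    70. ] [1.7 1.7]
blue top scene [ 637.3 -175.7] top [ 633.8 -176.8] tri [ 634.8 -176.    69.2] [1.2 1.2]
pad red scene [ 469.8 -223. ] top [ 465.8 -224.7] tri [ 466.4 -223.7    0.9] [1.5 1.5]
pad blk scene [ 639.9 -176.8] top [ 636.3 -178.3] tri [ 637.4 -177.2    0.9] [1.4 1.4]
lens scene [395.1 -63.1] top [391.3 -64.5] tri [391.8 -63.2   6.1] [1.4 1.4]
ring scene [757.5   3.9] top [755.9   3.2] tri [756.7   3.8   5.2] [0.7 0.7]
gimbal scene [ 751.  -156.8] top [ 754.1 -161.8] tri [ 753.2 -160.1   19.2] [1.5 1.5]
BR [507.6 -40.1  16. ]
TR [644.7 -49.   16. ]
BL [539.9 346.2  16. ]
front-left [515.2 -36.5  16. ]
front-right [638.6 -44.4  16. ]
far-right [681. 328.  16.]
```

Both cameras agree to about 3 mm: brass at (469,-221.5), the 20 mm hole at about (585.7,58), and the row yawed about -4.7°. Next I'll move toward the mandrel by way of (490,150), turning the jaws parallel to the row (yaw 85.3°).

```bash
cat >> h.py <<'E'
from scipy.spatial.transform import Rotation as Ro
def rows_to(p,yaw_deg=85.3,base=None):
    s=ctrl.read_state()
    R0=Ro.from_euler("xyz",s["tool_rot"]) ; p0=np.array(s["eef_pos"]) if base is None else np.array(base)
    R1=Ro.from_euler("xyz",[180,0,yaw_deg],degrees=True)
    d=R0.inv().apply(np.array(p)-p0)/40; w=(R0.inv()*R1).as_rotvec(degrees=True)
    print("t",s["clock"],"at",s["eef_pos"].round(1),np.degrees(s["tool_rot"]).round(2),"F",s["force"].round(1),"w",s["width"].round(1)); print("row",d.round(3),w.round(2))
E
python3 -m creep '-8.6 10.28 0 0 0 -14.9 0;-8.6 10.28 0 0 0 -14.9 0;-8.6 10.28 0 0 0 -14.9 0;-8.6 10.28 0 0 0 -14.9 0;-8.6 10.28 0 0 0 -14.9 0;-8.6 10.28 0 0 0 -14.9 0;-8.6 10.28 0 0 0 -14.9 0;-8.6 10.28 0 0 0 -14.9 0;-8.6 10.28 0 0 0 -14.9 0;-8.6 10.28 0 0 0 -14.9 0'
python3 -c "
from h import *
rows_to([490,100,200]); rows_to([469,-221.5,140])"
```

```text
clock: 1.83
eef_pos: [430.1, 251.6, 231.6]
tool_rot: [3.141, -0.0, 1.489]
force: [0.2, 1.3, -0.1]
width: 85.5Traceback (most recent call last):
  File "<string>", line 3, in <module>
    rows_to([490,100,200]); rows_to([469,-221.5,140])
    ~~~~~~~^^^^^^^^^^^^^^^
  File "h.py", line 22, in rows_to
    print("t",s["clock"],"at",s["eef_pos"].round(1),np.degrees(s["tool_rot"]).round(2),"F",s["force"].round(1),"w",s["width"].round(1)); print("row",d.round(3),w.round(2))
                                                                                                                   ^^^^^^^^^^^^^^^^
AttributeError: 'float' object has no attribute 'round'
```

```bash
sed -i 's/s\["width"\].round(1)/round(float(s["width"]),1)/' h.py; python3 -c "
from h import *
rows_to([469,-221.5,140])"
```

```text
t 1.8333 at [430.1 251.6 231.6] [ 1.7996e+02 -3.0000e-02  8.5330e+01] F [ 0.2  1.3 -0.1] w 85.5
row [-11.711   1.931   2.287] [ 0.04 -0.03  0.03]
```

```bash
python3 -m creep '-11.7 1.93 2.28 0 0 0 0;-11.7 1.93 2.28 0 0 0 0;-11.7 1.93 2.28 0 0 0 0;-11.7 1.93 2.28 0 0 0 0;-11.7 1.93 2.28 0 0 0 0;-11.7 1.93 2.28 0 0 0 0;-11.7 1.93 2.28 0 0 0 0;-11.7 1.93 2.28 0 0 0 0;-11.7 1.93 2.28 0 0 0 0;-11.7 1.93 2.28 0 0 0 0'
python3 -c "
from h import *
rows_to([469,-221.5,140])"
```

```text
clock: 2.67
eef_pos: [462.8, -156.5, 152.5]
tool_rot: [3.141, 0.0, 1.489]
force: [0.9, 1.2, 0.6]
width: 85.6
t 2.6667 at [ 462.8 -156.5  152.5] [179.96   0.    85.32] F [0.9 1.2 0.6] w 85.6
row [-1.607  0.287  0.312] [0.04 0.   0.02]
```

```bash
python3 -m creep '-1.6 0.29 0.31 0 0 0 0;-1.6 0.29 0.31 0 0 0 0;-1.6 0.29 0.31 0 0 0 0;-1.6 0.29 0.31 0 0 0 0;-1.6 0.29 0.31 0 0 0 0'
python3 - <<'E'
from h import *
rows_to([469,-221.5,140])
for n in("scene","top"):
    r=ctrl.get_image(n); im=r["img"][:,:,::-1].copy()
    im=im[60:260,100:320] if n=="scene" else im[130:330,290:510]
    cv2.imwrite(f"pics/{n}3.png",cv2.resize(im,None,fx=2.7,fy=2.7,interpolation=cv2.INTER_CUBIC))
E
```

```text
clock: 3.08
eef_pos: [469.0, -218.3, 140.2]
tool_rot: [-3.141, -0.001, 1.489]
force: [0.6, 1.1, -0.4]
width: 85.6
t 3.0833 at [ 469.  -218.3  140.2] [-1.7998e+02 -5.0000e-02  8.5340e+01] F [ 0.6  1.1 -0.4] w 85.6
row [-0.081  0.006  0.005] [-0.02 -0.05  0.04]
```

View pics/scene3.png

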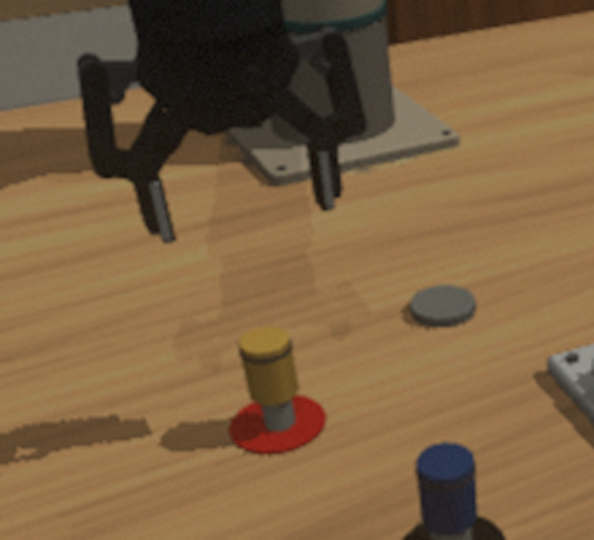

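View pics/top3.png

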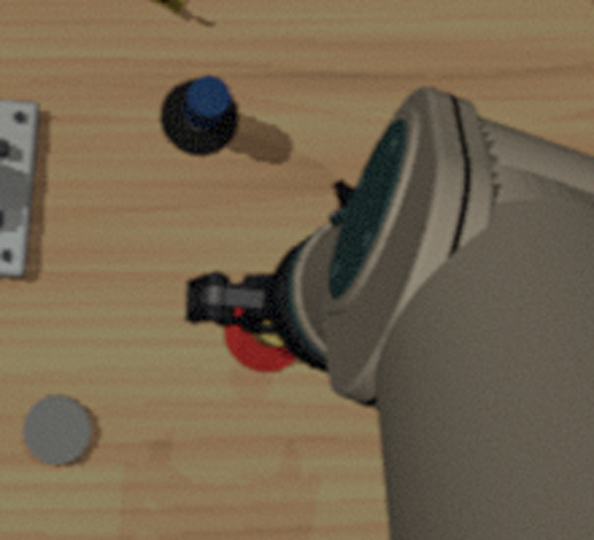

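Run:
```python
from h import *
R=np.load("cal.npy",allow_pickle=True).item(); S=R["scene"]
u=np.array([np.cos(np.radians(85.3)),np.sin(np.radians(85.3)),0])
for k in(-42.5,42.5,-50,50): print(k,np.round(proj(S,np.array([469,-218.3,153])+k*u),1))
```

```text
-42.5 [162.8 147. ]
42.5 [216.8 136.3]
-50 [157.7 148. ]
50 [221.2 135.4]
```

Run:
```python
from h import *
rows_to([469,-221.5,35])
```

```text
t 3.1833 at [ 469.3 -217.5  140.5] [ 1.7999e+02 -4.0000e-02  8.5460e+01] F [0.2 0.8 0.6] w 85.6
row [-1.030e-01 -1.000e-03  2.637e+00] [ 0.01 -0.04  0.16]
```

```bash
python3 -m creep '-0.1 0 1 0 0 0 0;-0.1 0 2 0 0 0 0;-0.1 0 2.5 0 0 0 0;-0.1 0 2.63 0 0 0 0;-0.1 0 2.63 0 0 0 0;-0.1 0 2.63 0 0 0 0'
python3 - <<'E'
from h import *
rows_to([469,-221.5,35])
r=ctrl.get_image("scene"); im=r["img"][:,:,::-1].copy()
cv2.imwrite(f"pics/scene4.png",cv2.resize(im[110:260,130:280],None,fx=4,fy=4,interpolation=cv2.INTER_CUBIC))
E
```

```text
clock: 3.68
eef_pos: [469.6, -222.5, 35.9]
tool_rot: [3.14, 0.0, 1.49]
force: [0.4, -0.1, -0.4]
width: 85.5
t 3.6833 at [ 469.6 -222.5   35.9] [1.7993e+02 1.0000e-02 8.5400e+01] F [ 0.4 -0.1 -0.4] w 85.5
row [ 0.025 -0.018  0.024] [0.07 0.01 0.1 ]
```

View pics/scene4.png

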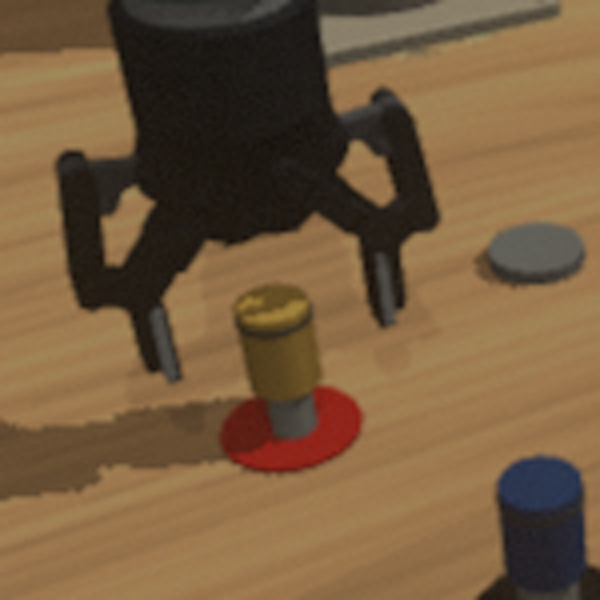

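The jaws straddle the brass head: tips' midpoint ≈ (277,352), head centre ≈ (280,350) in the crop. I'll close them.

```bash
python3 -m creep '0 0 0 0 0 0 1;0 0 0 0 0 0 1;0 0 0 0 0 0 1;0 0 0 0 0 0 1;0 0 0 0 0 0 1;0 0 0 0 0 0 1;0 0 0 0 0 0 1;0 0 0 0 0 0 1'
python3 - <<'E'
from h import *
rows_to([469,-221.5,135])
E
```

```text
clock: 4.4
eef_pos: [469.1, -223.3, 35.8]
tool_rot: [3.141, 0.0, 1.489]
force: [-0.4, -0.3, 5.7]
width: 30.3
t 4.4 at [ 469.1 -223.3   35.8] [1.7995e+02 2.0000e-02 8.5310e+01] F [-0.4 -0.3  5.7] w 30.3
row [ 0.044 -0.003 -2.481] [0.05 0.02 0.01]
```

```bash
python3 -m creep '0 0 -0.3 0 0 0 1;0 0 -1 0 0 0 1;0 0 -2 0 0 0 1;0 0 -2.5 0 0 0 1;0 0 -2.5 0 0 0 1;0 0 -2.5 0 0 0 1'
python3 - <<'E'
from h import *
rows_to([500,-100,135])
r=ctrl.get_image("scene"); im=r["img"][:,:,::-1].copy()
cv2.imwrite(f"pics/scene5.png",cv2.resize(im[80:230,130:280],None,fx=4,fy=4,interpolation=cv2.INTER_CUBIC))
E
```

```text
clock: 4.9
eef_pos: [469.2, -223.4, 136.0]
tool_rot: [3.139, 0.001, 1.489]
force: [-0.7, 0.1, -2.5]
width: 30.5
t 4.9 at [ 469.2 -223.4  136. ] [1.7987e+02 4.0000e-02 8.5310e+01] F [-0.7  0.1 -2.5] w 30.5
row [3.138 0.515 0.024] [0.13 0.04 0.01]
```

View pics/scene5.png

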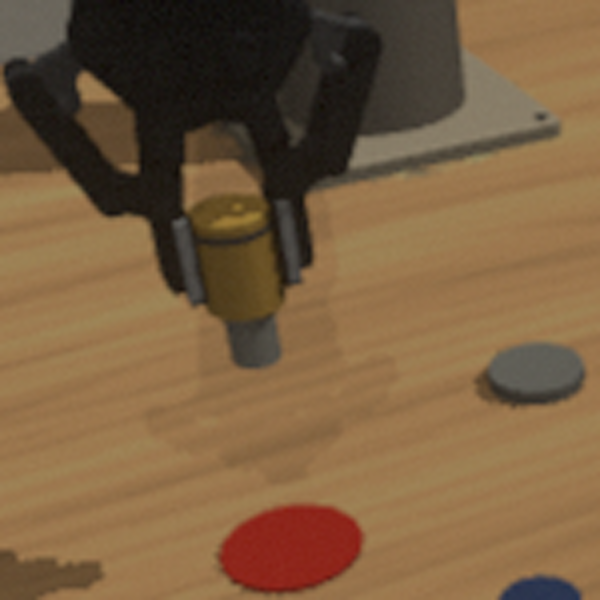

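Lifted and upright. Now I'll carry it over the 20 mm hole.

Run:
```python
from h import *
rows_to([585.7,56.5,125])
```

```text
t 4.95 at [ 468.2 -223.   134.8] [-1.7997e+02 -1.0000e-02  8.5310e+01] F [-0.3  0.1 -0.8] w 30.9
row [7.203 2.356 0.244] [-0.03 -0.01  0.01]
```

```bash
python3 -m creep '0.9 0.3 0 0 0 0 1;1.8 0.6 0 0 0 0 1;2.7 0.9 0 0 0 0 1;3.6 1.2 0 0 0 0 1;4.5 1.5 0 0 0 0 1;5.4 1.77 0 0 0 0 1;6.3 2.07 0 0 0 0 1;7.2 2.33 0.1 0 0 0 1;7.2 2.33 0.2 0 0 0 1;7.2 2.33 0.24 0 0 0 1'
python3 - <<'E'
from h import *
rows_to([585.7,56.5,125])
for n in("scene","top"):
    r=ctrl.get_image(n); im=r["img"][:,:,::-1].copy()
    im=im[70:220,290:440] if n=="scene" else im[120:270,180:330]
    cv2.imwrite(f"pics/{n}6.png",cv2.resize(im,None,fx=4,fy=4,interpolation=cv2.INTER_CUBIC))
E
```

```text
clock: 5.78
eef_pos: [583.8, 59.9, 122.6]
tool_rot: [-3.137, -0.001, 1.495]
force: [-0.3, -0.9, -1.8]
width: 30.9
t 5.7833 at [583.8  59.9 122.6] [-1.7975e+02 -3.0000e-02  8.5650e+01] F [-0.3 -0.9 -1.8] w 30.9
row [-0.081  0.054 -0.061] [-0.25 -0.03  0.35]
```

View pics/scene6.png

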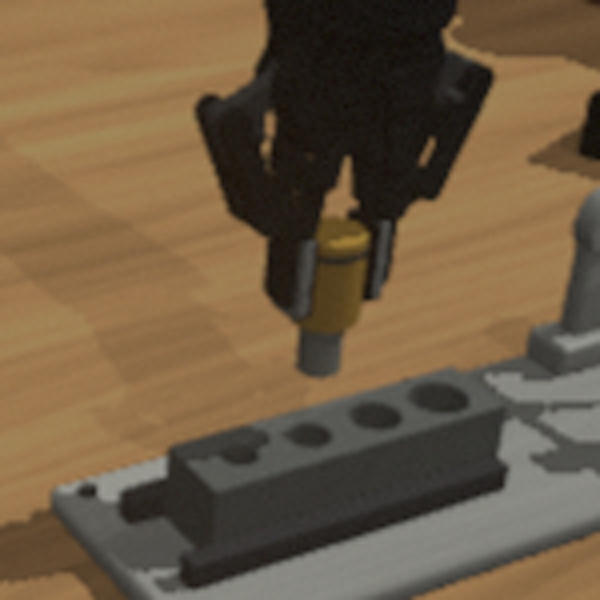

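View pics/top6.png

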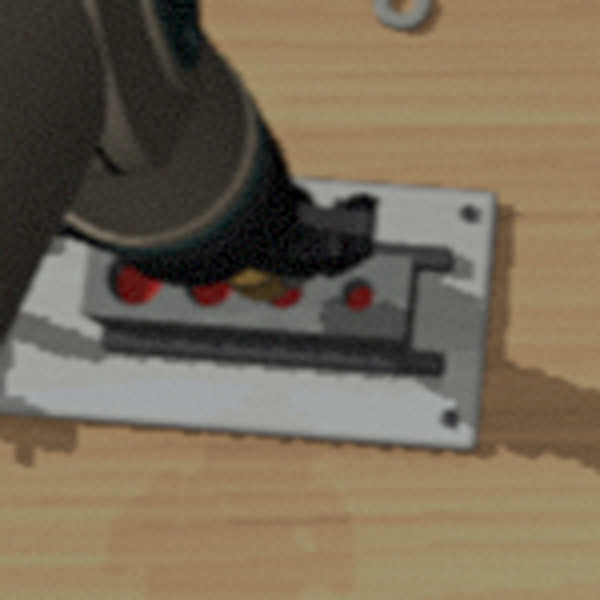

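```bash
python3 - <<'E'
from h import *
rows_to([585.7,56.5,97])
E
python3 -m creep '-0.05 0.05 0.2 0 0 0 1;-0.05 0.05 0.4 0 0 0 1;-0.05 0.05 0.55 0 0 0 1;-0.05 0.05 0.6 0 0 0 1;-0.05 0.05 0.6 0 0 0 1;-0.05 0.05 0.6 0 0 0 1;-0.05 0.05 0.6 0 0 0 1'
python3 - <<'E'
from h import *
rows_to([585.7,56.5,97])
r=ctrl.get_image("scene"); im=r["img"][:,:,::-1].copy()
cv2.imwrite(f"pics/scene7.png",cv2.resize(im[110:210,310:410],None,fx=6,fy=6,interpolation=cv2.INTER_CUBIC))
np.save("s7.npy",r,allow_pickle=True)
E
```

```text
t 5.8833 at [583.3  55.2 123.3] [-1.7974e+02  1.2000e-01  8.5300e+01] F [ 0.2 -1.1 -2. ] w 31.1
row [0.038 0.061 0.656] [-0.26  0.12 -0.  ]
clock: 6.47
eef_pos: [587.2, 54.1, 101.7]
tool_rot: [3.141, -0.0, 1.489]
force: [-0.6, 0.7, -1.6]
width: 30.6
t 6.4667 at [587.2  54.1 101.7] [ 1.7997e+02 -1.0000e-02  8.5310e+01] F [-0.6  0.7 -1.6] w 30.6
row [ 0.056 -0.042  0.117] [ 0.03 -0.01  0.01]
```

View pics/scene7.png

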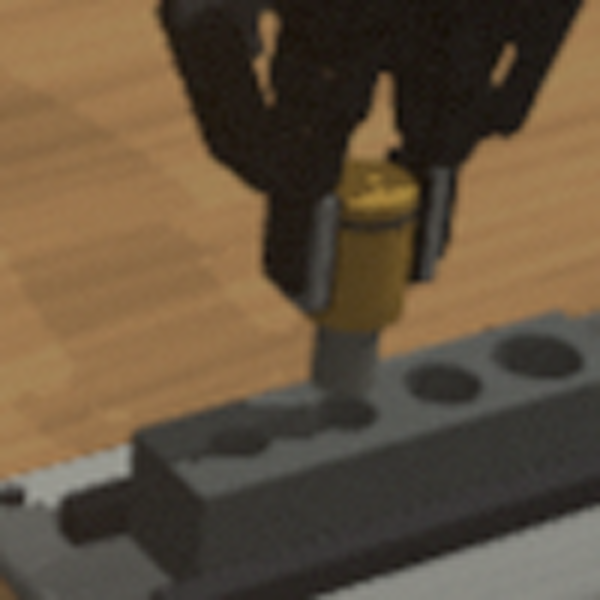

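The shaft hovers just above and to the back-left of the 20 mm mouth: foot ≈ (345,388), mouth ≈ (350,408) in the crop. I'll overlay the model projections to quantify that.

Run:
```python
from h import *
r=np.load("s7.npy",allow_pickle=True).item()
im=r["img"][:,:,::-1][130:200,330:400]
g=cv2.resize(im,None,fx=8,fy=8,interpolation=cv2.INTER_CUBIC)
g=np.clip(g.astype(float)*2.2,0,255).astype(np.uint8)
g2=g.copy()
def circ(p,rad,col):
    a=np.linspace(0,2*np.pi,60); pts=[proj(r,[p[0]+rad*np.cos(t),p[1]+rad*np.sin(t),p[2]]) for t in a]
    pts=np.array([((u-330+.5)*8-.5,(v-130+.5)*8-.5) for u,v in pts]); cv2.polylines(g2,[np.int32(pts.round())],True,col,1)
    print(p,"ctr",pts.mean(0).round(0))
circ((586.5,59.1,56),10.6,(0,255,0)); circ((583.7,21.7,56),8.6,(0,255,0)); circ((589.8,97.2,56),12.6,(0,255,0))
s=ctrl.read_state(); p=s["eef_pos"]; print(p)
f=(p[0],p[1],p[2]-32.8); circ(f,10,(0,0,255)); circ((f[0],f[1],f[2]+26),10,(0,0,255)); circ((f[0],f[1],f[2]+26),16,(255,0,255)); circ((f[0],f[1],f[2]+68),16,(255,0,255))
cv2.imwrite("pics/s7b.png",np.hstack([g[:,100:480],g2[:,100:480]]))
```

```text
(586.5, 59.1, 56) ctr [299. 391.]
(583.7, 21.7, 56) ctr [163. 431.]
(589.8, 97.2, 56) ctr [433. 353.]
[587.26519639  54.1978518  101.80143529]
(np.float64(587.2651963854692), np.float64(54.1978517992421), np.float64(69.00143529070537)) ctr [290. 351.]
(np.float64(587.2651963854692), np.float64(54.1978517992421), np.float64(95.00143529070537)) ctr [301. 252.]
(np.float64(587.2651963854692), np.float64(54.1978517992421), np.float64(95.00143529070537)) ctr [301. 252.]
(np.float64(587.2651963854692), np.float64(54.1978517992421), np.float64(137.0014352907054)) ctr [320.  83.]
```

View pics/s7b.png

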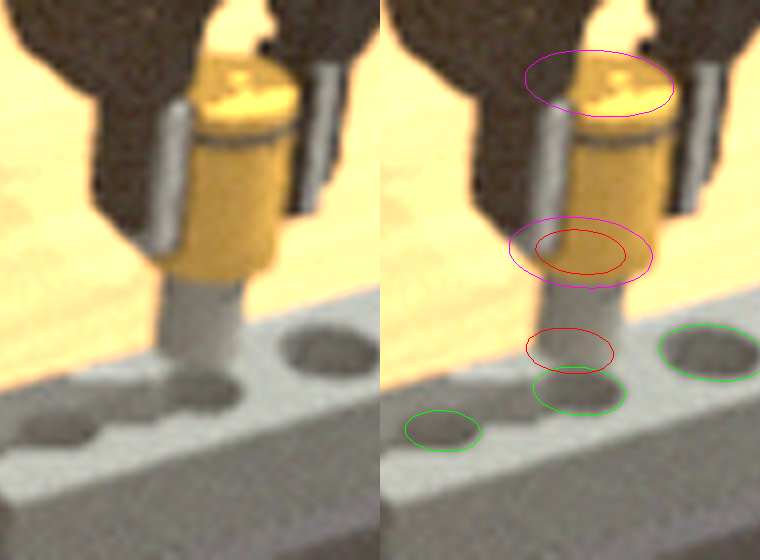

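Run:
```python
from h import *
r=np.load("s7.npy",allow_pickle=True).item()
q=lambda u,v:((u+.5)/8-.5+330,(v+.5)/8-.5+130)
for z in(67,69,71): print(z,at_z(r,*q(298,350),z).round(1))
print(at_z(r,*q(299,391),56).round(1), at_z(r,*q(302,391),56).round(1))
s=ctrl.read_state(); print(s["eef_pos"],s["force"])
```

```text
67 [585.8  58.2  67. ]
69 [588.2  56.   69. ]
71 [590.7  53.7  71. ]
[586.7  59.1  56. ] [587.   59.7  56. ]
[587.26519639  54.1978518  101.80143529] [ 0.1775878  -0.35254428 -1.79594297]
```

Run:
```python
from h import *
rows_to([585.7,57,92])
```

```text
t 6.5167 at [587.3  54.2 101.8] [ 1.7996e+02 -1.0000e-02  8.5310e+01] F [ 0.2 -0.4 -1.8] w 30.7
row [ 0.067 -0.045  0.245] [ 0.04 -0.01  0.01]
```

```bash
python3 -m creep '0.07 -0.045 0.1 0 0 0 1;0.07 -0.045 0.2 0 0 0 1;0.07 -0.045 0.24 0 0 0 1;0.07 -0.045 0.24 0 0 0 1;0.07 -0.045 0.24 0 0 0 1;0.07 -0.045 0.24 0 0 0 1'
python3 - <<'E'
from h import *
rows_to([585.7,57,85])
r=ctrl.get_image("scene"); np.save("s8.npy",r,allow_pickle=True)
rows_to([585.7,57,85])
g=np.clip(cv2.resize(r["img"][:,:,::-1][130:200,330:400],None,fx=8,fy=8,interpolation=cv2.INTER_CUBIC).astype(float)*2.2,0,255).astype(np.uint8)
cv2.imwrite("pics/s8.png",g)
E
```

```text
clock: 7.02
eef_pos: [585.5, 57.1, 91.8]
tool_rot: [3.142, 0.0, 1.489]
force: [0.3, 0.9, -1.5]
width: 30.6
t 7.0167 at [585.5  57.1  91.8] [180.     0.    85.31] F [ 0.3  0.9 -1.5] w 30.6
row [-0.001  0.005  0.171] [0.   0.   0.01]
t 7.0667 at [585.5  57.   91.9] [179.99   0.    85.31] F [ 0.5 -0.6 -2. ] w 30.7
row [-0.     0.004  0.172] [0.01 0.   0.01]
```

View pics/s8.png

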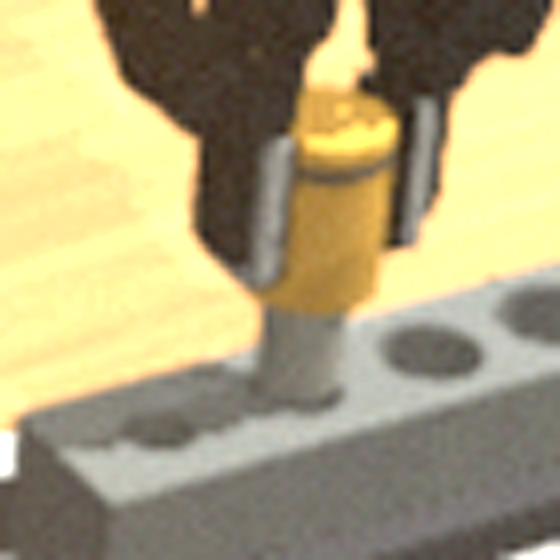

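The shaft now sits concentric over the mouth in the view. Foot edge ≈ y 400, mouth edge ≈ 412, so about 3 mm still to go. I'll feel downward gently.

```bash
python3 -m creep '0 0 0.025 0 0 0 1;0 0 0.05 0 0 0 1;0 0 0.075 0 0 0 1;0 0 0.09 0 0 0 1;0 0 0.1 0 0 0 1'
python3 -m creep '0 0 0.02 0 0 0 1;0 0 0.03 0 0 0 1;0 0 0.03 0 0 0 1'
```

```text
clock: 7.48
eef_pos: [585.3, 57.1, 87.7]
tool_rot: [-3.141, 0.0, 1.489]
force: [0.7, -0.9, -1.6]
width: 30.6
clock: 7.73
eef_pos: [585.3, 57.1, 86.5]
tool_rot: [-3.141, 0.0, 1.489]
force: [-0.1, -0.1, -1.7]
width: 30.9
```

```bash
python3 -m creep '0 0 0.025 0 0 0 1;0 0 0.05 0 0 0 1;0 0 0.05 0 0 0 1'
python3 -m creep '0 0 0.025 0 0 0 1;0 0 0.05 0 0 0 1;0 0 0.05 0 0 0 1'
```

```text
clock: 7.98
eef_pos: [585.3, 57.1, 84.4]
tool_rot: [-3.141, 0.0, 1.489]
force: [0.1, 0.5, -1.9]
width: 30.8
clock: 8.23
eef_pos: [585.3, 57.1, 82.4]
tool_rot: [-3.141, 0.0, 1.489]
force: [-0.6, 0.1, -1.7]
width: 30.5
```

It's entered about 6 mm with no force. I'll carry on down to the plunger.

```bash
python3 -m creep '0 0 0.03 0 0 0 1;0 0 0.06 0 0 0 1;0 0 0.09 0 0 0 1;0 0 0.12 0 0 0 1;0 0 0.12 0 0 0 1'
python3 -m creep '0 0 0.03 0 0 0 1;0 0 0.06 0 0 0 1;0 0 0.09 0 0 0 1;0 0 0.12 0 0 0 1;0 0 0.12 0 0 0 1'
```

```text
clock: 8.65
eef_pos: [585.2, 57.1, 77.5]
tool_rot: [-3.141, 0.0, 1.489]
force: [-0.9, 0.4, -1.5]
width: 30.7
clock: 9.07
eef_pos: [585.2, 57.1, 72.7]
tool_rot: [-3.141, 0.0, 1.489]
force: [0.6, 0.1, -2.0]
width: 30.6
```

Run:
```python
from h import *
r=ctrl.get_image("scene")
g=np.clip(cv2.resize(r["img"][:,:,::-1][130:200,330:400],None,fx=8,fy=8,interpolation=cv2.INTER_CUBIC).astype(float)*2.2,0,255).astype(np.uint8)
cv2.imwrite("pics/s9.png",g)
s=ctrl.read_state(); print(s["eef_pos"],s["force"],s["torque"])
```

```text
[585.24102416  57.08398815  72.84418329] [-0.0311877  -0.1601896  -1.42200678] [-0.05468436 -0.00396419 -0.02487293]
```

View pics/s9.png

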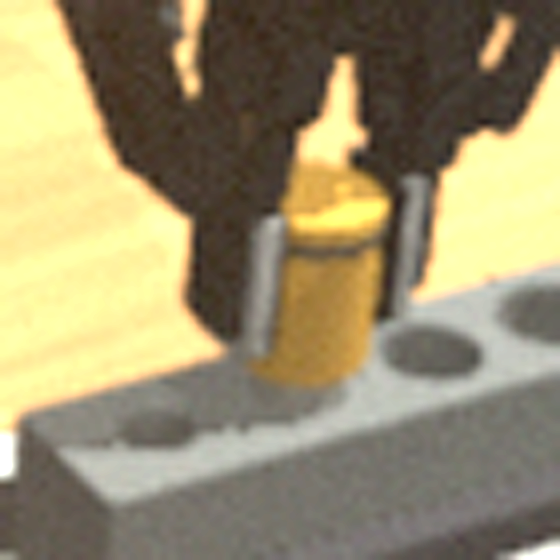

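The shaft is about 16 mm in. Now I'll press through the plunger in small steps.

```bash
python3 -m creep '0 0 0.025 0 0 0 1;0 0 0.05 0 0 0 1;0 0 0.075 0 0 0 1;0 0 0.1 0 0 0 1;0 0 0.125 0 0 0 1;0 0 0.125 0 0 0 1'
python3 -m creep '0 0 0.02 0 0 0 1;0 0 0.04 0 0 0 1;0 0 0.06 0 0 0 1;0 0 0.06 0 0 0 1'
```

```text
clock: 9.62
eef_pos: [585.5, 57.1, 68.4]
tool_rot: [3.141, -0.0, 1.489]
force: [-1.0, -0.0, 2.3]
width: 30.6
clock: 9.95
eef_pos: [585.5, 57.1, 66.2]
tool_rot: [3.141, -0.0, 1.489]
force: [-1.6, -0.2, 4.2]
width: 30.6
```

```bash
python3 -m creep '0 0 0.02 0 0 0 1;0 0 0.04 0 0 0 1;0 0 0.05 0 0 0 1;0 0 0.05 0 0 0 1'
python3 -m creep '0 0 0.01 0 0 0 1;0 0 0.02 0 0 0 1;0 0 0.02 0 0 0 1'
```

```text
clock: 10.28
eef_pos: [585.5, 57.1, 64.2]
tool_rot: [3.141, -0.0, 1.489]
force: [-1.9, -0.2, 5.5]
width: 30.6
clock: 10.53
eef_pos: [585.5, 57.1, 63.5]
tool_rot: [3.141, -0.0, 1.489]
force: [-1.1, -0.0, 5.5]
width: 30.5
```

```bash
python3 -m creep '0 0 0.01 0 0 0 1;0 0 0.02 0 0 0 1;0 0 0.02 0 0 0 1'
python3 -m creep '0 0 0.01 0 0 0 1;0 0 0.02 0 0 0 1;0 0 0.02 0 0 0 1'
python3 -m creep '0 0 0.01 0 0 0 1;0 0 0.02 0 0 0 1;0 0 0.02 0 0 0 1'
```

```text
clock: 10.78
eef_pos: [585.5, 57.1, 62.8]
tool_rot: [3.141, -0.0, 1.489]
force: [-1.8, -1.0, 7.6]
width: 30.7
clock: 11.03
eef_pos: [585.6, 57.1, 62.8]
tool_rot: [3.141, -0.0, 1.489]
force: [-3.5, -0.7, 13.3]
width: 30.6
clock: 11.28
eef_pos: [585.6, 57.1, 62.7]
tool_rot: [3.141, -0.0, 1.489]
force: [-5.7, -0.9, 19.2]
width: 30.4
```

Solid stop at z 62.8, exactly the predicted seat, with force climbing to about 20 N. I'll ease off slightly and release.

```bash
python3 -m creep '0 0 -0.02 0 0 0 1;0 0 -0.03 0 0 0 1;0 0 -0.03 0 0 0 0;0 0 -0.03 0 0 0 0;0 0 -0.03 0 0 0 0;0 0 -0.03 0 0 0 0;0 0 -0.03 0 0 0 0;0 0 -0.03 0 0 0 0;0 0 -0.03 0 0 0 0'
python3 - <<'E'
from h import *
r=ctrl.get_image("scene")
g=np.clip(cv2.resize(r["img"][:,:,::-1][110:200,310:410],None,fx=6,fy=6,interpolation=cv2.INTER_CUBIC).astype(float)*2.,0,255).astype(np.uint8)
cv2.imwrite("pics/s10.png",g)
E
```

```text
clock: 12.03
eef_pos: [585.4, 57.1, 61.5]
tool_rot: [-3.141, 0.0, 1.489]
force: [0.7, 0.5, 0.4]
width: 85.4
```

View pics/s10.png

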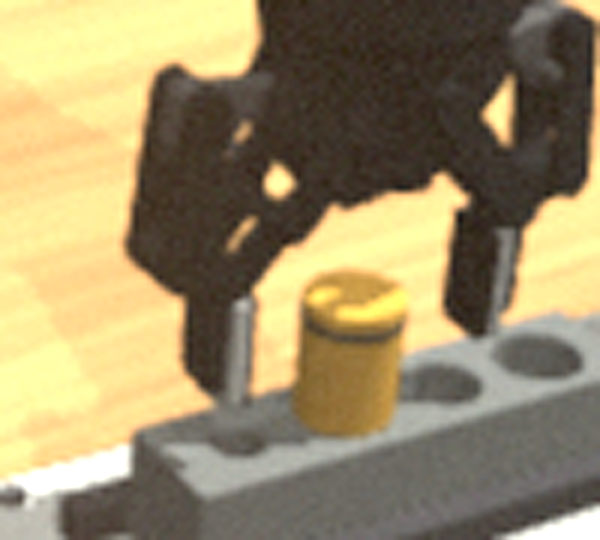

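Released: the brass head sits flush on the rack in the second hole. I'll retreat straight up, then check.

```bash
python3 -m creep '0 0 -0.3 0 0 0 0;0 0 -1 0 0 0 0;0 0 -2 0 0 0 0;0 0 -3 0 0 0 0;0 0 -3.8 0 0 0 0;0 0 -3.8 0 0 0 0;0 0 -3.8 0 0 0 0'
python3 -m creep '0 -0.8 0 0 0 0 0;0 -1.7 0 0 0 0 0;0 -2.5 0 0 0 0 0;0 -3 0 0 0 0 0;0 -3 0 0 0 0 0;0 -3 0 0 0 0 0'
python3 - <<'E'
from h import *
for n in("scene","top"):
    r=ctrl.get_image(n); im=r["img"][:,:,::-1]; cv2.imwrite(f"pics/{n}11.png",im)
    if n=="scene": cv2.imwrite("pics/s11c.png",np.clip(cv2.resize(im[110:200,310:410],None,fx=6,fy=6,interpolation=cv2.INTER_CUBIC).astype(float)*2.,0,255).astype(np.uint8))
    for t in("mandrel_brass_head","mandrel_blue_head","lens_cap","ring_magnet","gimbal_bracket"):
        for o in ctrl.cut_out(n,t)[:1]:
            ys,xs=np.nonzero(o["pixels"]); print(n,t,round(o["score"],2),xs.mean().round(1),ys.mean().round(1))
E
```

```text
clock: 12.67
eef_pos: [586.9, 57.2, 216.8]
tool_rot: [3.136, -0.001, 1.489]
force: [-0.7, -0.3, -0.4]
width: 85.2
clock: 13.17
eef_pos: [464.6, 66.9, 213.3]
tool_rot: [-3.14, 0.0, 1.49]
force: [1.6, 0.1, 0.5]
width: 85.3
scene mandrel_brass_head 0.62 367.1 168.1
scene mandrel_blue_head 0.9 264.9 243.9
scene gimbal_bracket 0.82 317.2 303.2
top mandrel_brass_head 0.67 388.3 252.1
top mandrel_blue_head 0.71 366.5 167.7
top lens_cap 0.85 311.1 288.8
top ring_magnet 0.66 280.8 120.4
```

View pics/s11c.png

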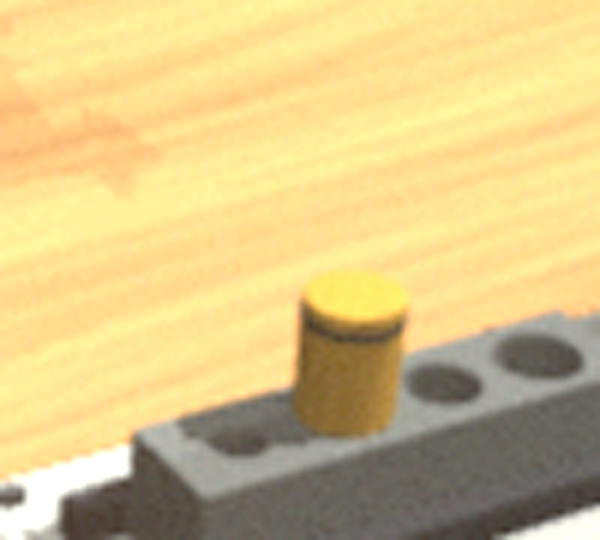

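View pics/scene11.png

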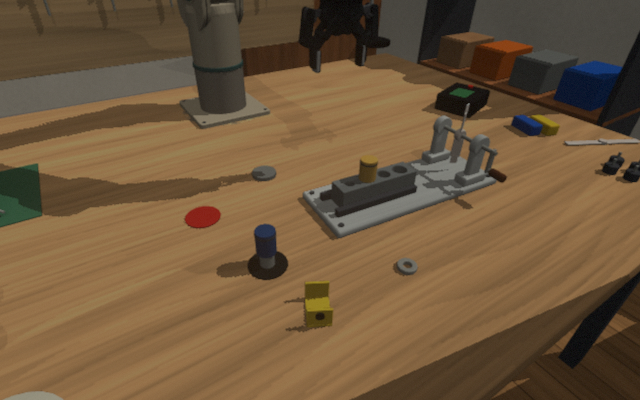

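View pics/top11.png

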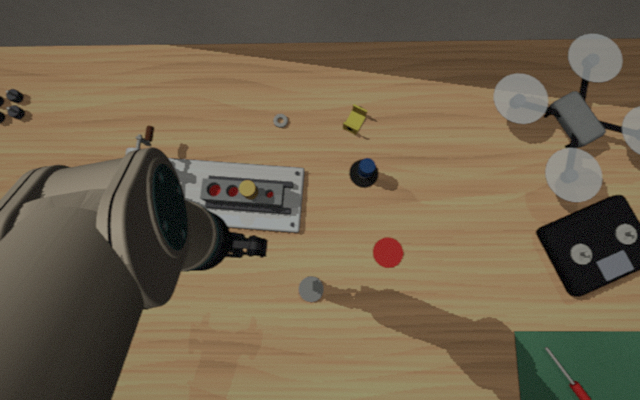

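Run:
```python
from h import *
R=np.load("cal.npy",allow_pickle=True).item(); S,T=R["scene"],R["top"]
print(tri([ray(S,368.6,159.25),ray(T,248,188.3)]),at_z(S,368.6,159.25,98),at_z(T,248,188.3,98))
print(ctrl.read_state()["force"]); ctrl.finish_job()
```

```text
(array([584.82140259,  56.52341622,  96.16409765]), [np.float64(2.3642696317784857), np.float64(2.3642696317786465)]) [587.72423897  56.93065437  98.        ] [583.04257506  54.17847211  98.        ]
[-0.07566773 -0.14469534  0.44407436]
the job is handed in; nothing more can be done
```

The brass mandrel from the red pad is in the rack's 20 mm hole with its shoulder down, released, and the job is handed in. I don't have the verdict, since handing in doesn't report one.

**How it went:** It entered the mouth on the first try with no noticeable force. The plunger then pushed back with about 7 N. The shoulder stopped solidly at tool height 62.8 mm, exactly where I predicted, and I pressed to roughly 20 N at the wrist (limit 45 N). I then eased off, opened the jaws and pulled clear, about 13.2 s into the 64 s allowed.

**Last checks:**
- **Seating:** the pictures show the brass head upright and flush in the second hole. Its measured top is about 96 mm, against 98 mm expected. The two cameras disagree by up to about 5 mm there, so the hard stop is the better evidence.
- **Bystanders:** the blue mandrel has not visibly moved on the black pad, and the lens cap, ring magnet and bracket are where they started. The final wrist force was near zero.

**Detections that failed or disagreed:** the top camera's network reported the "brass head" at the now-empty red pad, and the picture shows that is wrong. The networks also missed the lens cap and ring magnet in the scene picture and the bracket in the top picture, but all three are visible there.

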